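# Let the stock lift down on its ratchet

### The job

Lower the raised tray of the hand lift on the counter: throw the pawl lever right over to its off side, wind the crank up a touch so that the loaded pawl springs off the ratchet wheel, then ease the crank slowly back until the lift's down-stop has taken the whole load, and only then let go. Never let the crank run back on its own, do not force the crank or the lever hard against their stops, and leave the bottle, jar and box beside it undisturbed.

Things in the scene. Friction and masses are not known exactly. Their poses are not given: they have to be found in the camera images.
- lift: The hand lift, bolted down: steel base plate with a grey gearbox (120 x 120 x 36 mm), winch on top, and a grey mast (56 x 44 mm, 216 mm high) 190 mm to its +y side, which carries a tray with cartons on its far side. Origin on the counter under the winch axle; x points from the robot's side across the lift, y from the winch to the mast, z up; all offsets below are in this frame at yaw 0.
- axle (a point): On the winch's upright axle, 57 mm above the counter, at mid-height of the steel ratchet wheel (40 saw teeth, 71 mm outer radius, 12 mm thick).
- drum (a joint): Angle of winch drum, ratchet wheel and crank, rad; grows counter-clockwise from above (winding, tray up 30 mm per rad), 0 to 3.3. Starts held by the pawl on a tooth (0.157 rad apart) at 1.57 to 2.67. The load turns it clockwise: 0.7 N m at the top, 0.45 at the bottom (7 to 12 N at the knob). Let go with the pawl off it gains 1.5 rad/s within 0.02 rad; ease it at 1 rad/s or less.
- stop_case: The down-stop, hidden inside the gearbox under the axle (origin 13 mm above the counter). It is clamped beforehand so that it catches the drum at some angle between 0 and 1 rad; where cannot be seen or read, only felt: the steady clockwise load on the crank fades to nothing within 2 to 3 mm of hand travel, and any further turning back pushes against a hard stop.
- knob_mid (a point): Centre of the crank's upright black knob (22 mm diameter, 45 mm tall, turns freely on its pin), 111 mm above the counter, 60 mm from the axle, on a flat steel crank arm whose top is 87 mm above the counter. With the drum at 0 the crank points 60 degrees clockwise of the lift's +x; it then stands at that bearing plus the drum angle.
- lever_peg (a point): Centre of the upright black peg (14 mm diameter, 63 to 108 mm above the counter) at the end of the flat pawl lever, 80 mm from the lever's pivot; the lever's own top is 69 mm above the counter.
- lever_pivot (a point): On the upright pivot of lever and pawl, 58 mm to -x and 86 mm to -y of the axle.
- lever (a joint): Pawl lever angle, rad: 0 on (the lever points 60 degrees clockwise of the lift's +x), grows clockwise from above to its stop at 0.7 off, so the peg travels about 56 mm, mostly to the lift's -x. It is stiff: it takes 2 to 4 N at the peg and stays where it is left. It must be taken right over to its stop (felt as a hard end) for the pawl to come clear.
- pawl_toe (a point): Toe of the steel pawl that lies under the lever and is sprung to it. 69 mm from the axle when it sits in a tooth, about 91 mm when it is clear. With the lever off, the load still traps the toe in its undercut tooth until the crank is wound up by about 0.02 to 0.1 rad (felt as the whole load coming onto the crank); then it springs clear and stays clear.
- amber_bottle_mid (a point): Centre of a loose amber glass bottle, 52 mm diameter, 88 mm tall; a bystander.
- pill_jar_mid (a point): Centre of a loose white jar, 62 mm diameter, 64 mm tall; a bystander.
- dressing_box_mid (a point): Centre of a loose white box, 60 x 110 x 45 mm; a bystander.

How it is judged (in metres and radians):
On the way, in this order (a step that is already met when the one before it is completed fails the run):
1. the pawl lever is thrown over to off while the pawl still holds the drum up (value of joint lever above 0.64 rad and value of joint drum above 1.5 rad and horizontal distance between pawl_toe and axle below 0.072 m), for 0.2 s.
2. the crank is wound up until the pawl springs clear of the wheel, the tray still up (horizontal distance between pawl_toe and axle above 0.08 m and value of joint drum above 1.4 rad), for 0.1 s.
At the end, for the whole second after the job is handed in: the tray is down: the drum rests on its down-stop (wherever that is set, below 1.04 rad) at rest with nothing else holding it, the lever off and the pawl clear of the wheel (value of joint drum below 1.04 rad and velocity of joint drum between -0.1 and 0.1 rad/s and value of joint lever above 0.58 rad and horizontal distance between pawl_toe and axle above 0.08 m); the robot touches nothing.
It fails at once if the drum runs back faster than 1.5 rad/s (velocity of joint drum below -1.5 rad/s).
It fails at once if the drum is pressed on its down-stop with more than 35 N (it rests there with about 10 N; 10 N of push at the knob adds 13 N) (contact force between anything else and stop_case above 35 N).
It fails at once if the lever or pawl is forced with more than 25 N (contact force between the fingers and lever above 25 N).
It fails at once if the bottle, jar or box is moved more than 20 mm or tipped (distance of any of amber_bottle_mid, pill_jar_mid, dressing_box_mid from where it was at the start of the episode above 0.02 m or angle between any of amber_bottle_mid, pill_jar_mid, dressing_box_mid's own z axis and vertical above 0.3 rad).
It also fails if it takes over 72 s, if anything falls off the work surface, if the arm or the gripper's body presses on something with over 40 N, if the wrist force passes 120 N, or if a joint passes its speed limit or range.

### The arm

A 6-joint arm with a two-finger parallel gripper is mounted at the origin on the work surface. World frame = base frame: x ahead of the robot, y to its left, z up, the work surface at z = 0. Lengths are in m, angles in degrees, forces in N, time in s.
With the tool pointing down it reaches from about 0.35 to 0.875 m from the base axis. Payload 4.2 kg.
Tool frame: the origin (TCP) lies on the centre line of the jaws, within the pads' length; the fingertips stand 19 mm ahead of it and the grasp point (between the pads) is the TCP; x points along the fingers, y is the direction in which the jaws open and shut, and the axes are right-handed (so a half turn about x gives the same grasp; the last joint's range is limited). The gripper opens to 87 mm and grips with 3 to 60 N. Pads are 19 mm wide; open, the fingers measure 117 mm over their backs; the gripper's body (75 mm by 190 mm) begins 51 mm behind the grasp point.
Start: joints at [-62.189, 22.042, 0.453, 0, -68.411, -14.817], TCP at [0.141, -0.609, 0.242] pointing down, gripper open.
Joint ranges: [-179.83, 179.83], [-69.29, 118.12], [-61.27, 80.66], [-181.25, 117.63], [-171.15, -9.14], [-177.46, 177.46]. Speed limits (degrees/s): [159.86, 159.86, 180, 180, 180, 180].

### API

Orientations are given as a 3x3 rotation matrix whose columns are the frame's x, y, z axes.
In Python, from station import r, viewer, job, spotter gives the robot as it stands.
- The arm moves only by the tool play_rows, never from a script. Its argument "commands" is a list of rows, each an object of numbers: "fingers": the gripper command: -1 is fully open, 1 is shut, values between are in proportion; "tx", "ty", "tz": the shift along the tool's x, y, z normalised to -1 to 1, where 1 is 750 mm; "ax", "ay", "az": the turn, a rotation vector about the tool's x, y, z normalised to -1 to 1, where 1 is pi rad. In form: [{"fingers": .., "tx": .., "ty": .., "tz": .., "ax": .., "ay": .., "az": ..}, ...]. A call has 1 to 5 rows; each row is the pose to reach, as a shift and turn from the pose commanded when the call began, along the tool's axes at that moment, turning the shorter way round; what a row does not reach only later rows make up. A row lasts 1/12 s, in which the tool goes at most 41.7 mm and 7.16 degrees, less where a joint would pass 70% of its speed; a pose out of reach is approached as far as the arm can. A call with a number of a shift or a turn outside -1 to 1 is refused whole. A call with a gripper value outside its range is refused whole. The fingers move at their own pace and stop on an object; the grip force is fixed at half the most. Time passes only in rows, so rows that repeat a pose let the fingers close. It gives the time, the measured TCP pose, the force and the opening at its end, in the units of the state.
- r.sense(): the state, without advancing time (a new reading comes with each control period).
- viewer.capture(name): name is "side" or "top"; returns a dict with "image" (400x640x3 uint8, red, green, blue), "fx", "fy", "cx", "cy" (pixels), "R" (3x3) and "t" (3): a world point X has camera coordinates R X + t. Camera axes: x right, y down, z forward; pixel columns grow to the right and rows downward; lengths in m; the calibration is good to about 2 mm. A picture is of the moment at which its call begins. There is no depth.
- job.finish_job(): hands the job in, once; it reports no verdict.
Trained networks look in a picture, given as the dict that the camera call returned (one of the last four; its "shot" number tells which), for a name from the list of things; names that differ only in an ending like _2 or _b are one class to them, and where a whole thing is asked for, a point or a joint stands for the part that bears it (a point fixed in the world has none). Each returns a list of dicts, best first, with "score" (0 to 1); they miss things now and then, are a little off and sometimes report something else, mostly with a low value. They report only what shows in the picture. A call takes as long as a camera call.
- spotter.find_in(name, picture): "uv" ([column, row] in pixels, amid what is visible of it).
- spotter.silhouettes(name, picture): "region" (400x640 bool, what is visible of it) and "uv" ([column, row] in pixels, amid what is visible of it).
The state is a dict: "time_s": time; "joints": joint angles; "joint_velocities": joint speeds; "effort": joint torques, N m; "tcp_pos": TCP position; "ee_rot": TCP orientation; "wrist_force": force on the tool from outside, world axes, zero at the start; "moment": the same for the moment, N m; "gripper_width": opening from 0.0 (shut) to 1.0 (fully open).
Only numpy, scipy, OpenCV 4.12 (cv2) and the standard library are available. Lean on these libraries where they do the work, as an engineer would, in place of code of your own. Each camera call takes 0.05 s, during which the arm holds its last target. There are 200 camera calls.

## Working session

There is one attempt and no reset: what is moved stays moved. The work goes in short steps, Python scripts to look and compute and a tool call to move; the robot and the scene stay as the last step left them, time stands still between calls to the robot, and variables do not carry over. Pictures are saved under pics/ and viewed, about 8 in all and at most 12, crops included, and the job is handed in when it is done.

Besides the shell and the picture viewer there is one more tool, called after "Call:" as name(argument=value, ...) on one line, values as JSON. play_rows: Moves the arm, as the interface text tells. Its arguments: {"type":"object","properties":{"commands":{"type":"array"}},"required":["commands"]}

```bash
mkdir -p pics
python3 - <<'E'
from station import r, viewer, spotter
import cv2, numpy as np
s=r.sense(); print(s['time_s'],s['tcp_pos'],np.round(s['ee_rot'],3),s['wrist_force'],s['gripper_width'])
for n in ['top','side']:
    p=viewer.capture(n); cv2.imwrite(f'pics/{n}0.png',p['image'][:,:,::-1])
    np.savez(f'{n}.npz',**{k:p[k] for k in['fx','fy','cx','cy','R','t']})
    print(n,p['fx'],p['cx'],p['cy'],np.round(p['R'],3).tolist(),p['t'])
    for o in ['lift','knob_mid','lever_peg','lever_pivot','axle','pawl_toe','amber_bottle_mid','pill_jar_mid','dressing_box_mid','stop_case']:
        print(o,[(np.round(d['uv'],1).tolist(),round(d['score'],2)) for d in spotter.find_in(o,p)[:2]])
E
```

```text
0.0 [ 0.14040753 -0.60843342  0.24046329] [[-0.001 -0.225  0.974]
 [ 0.002  0.974  0.225]
 [-1.     0.002 -0.   ]] [0.51855153 0.19568163 0.42336476] 0.9999806948809686
top 475.04139723417035 319.058342551955 207.32856878983335 [[-0.026, -0.999, -0.026], [-0.989, 0.03, -0.146], [0.147, 0.022, -0.989]] [-0.07788752  0.62005153  0.97756847]
lift [([247.0, 237.4], 0.78)]
knob_mid [([242.1, 240.4], 0.34)]
lever_peg [([353.2, 273.4], 0.61)]
lever_pivot [([246.8, 236.9], 0.87)]
axle [([241.5, 238.4], 0.7)]
pawl_toe [([348.9, 258.6], 0.47)]
amber_bottle_mid [([449.2, 245.4], 0.92)]
pill_jar_mid [([368.5, 183.8], 0.8)]
dressing_box_mid [([305.5, 170.9], 0.7)]
stop_case []
side 467.08928683498885 316.13593049362987 201.7316364191222 [[-1.0, -0.031, -0.005], [-0.019, 0.719, -0.695], [0.025, -0.695, -0.719]] [0.58761411 0.16058058 0.91278751]
lift [([327.0, 306.2], 0.95), ([370.8, 200.0], 0.66)]
knob_mid [([336.3, 234.2], 0.59)]
lever_peg []
lever_pivot [([328.9, 310.1], 0.67)]
axle [([324.7, 310.7], 0.56), ([346.9, 229.3], 0.52)]
pawl_toe [([362.3, 201.3], 0.68)]
amber_bottle_mid [([344.8, 145.4], 0.71)]
pill_jar_mid [([286.4, 190.4], 0.95)]
dressing_box_mid [([261.2, 243.2], 0.8), ([365.4, 198.6], 0.57)]
stop_case []
```

View pics/top0.png

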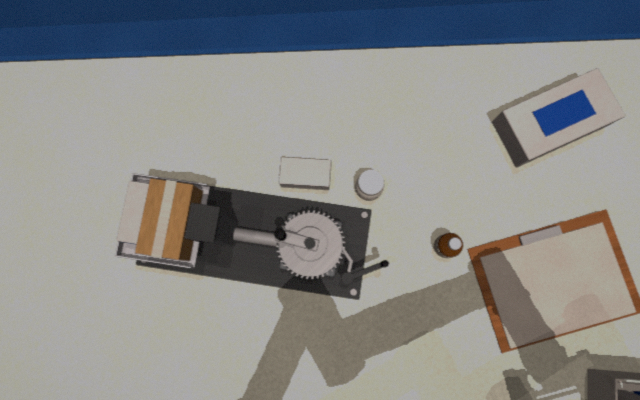

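View pics/side0.png

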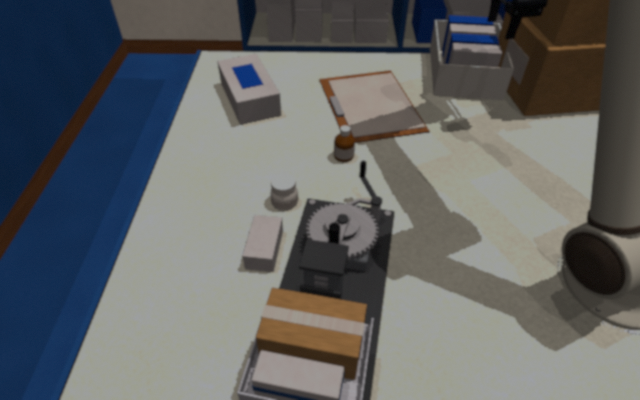

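The top view shows the winch wheel at about (311,243), the knob at (281,234), the lever peg at (384,264) and the mast at (203,222). The bystanders stand on the far side and to the right: box (305,171), jar (369,184), bottle (449,245). I'll zoom in for accuracy.

Run:
```python
import cv2
a=cv2.imread('pics/top0.png')[180:310,230:410]
a=cv2.convertScaleAbs(a,alpha=1.7,beta=10)
cv2.imwrite('pics/crop1.png',cv2.resize(a,None,fx=4.4,fy=4.4,interpolation=cv2.INTER_CUBIC))
```

```text
(no output)
```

View pics/crop1.png

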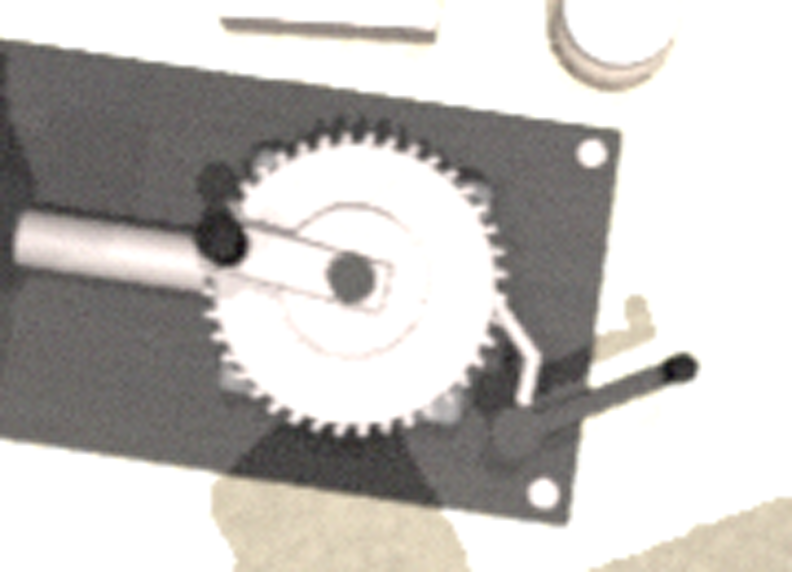

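The crop shows the wheel centre at (356,283), the knob top at (222,240), the peg top at (683,366) and the pivot at (518,435), all in crop pixels. The toe is in the wheel.

```bash
cat > h.py <<'E'
import numpy as np
from scipy.optimize import least_squares
def load(n): return dict(np.load(n+'.npz'))
def proj(c,X):
    q=c['R']@np.asarray(X)+c['t']; return np.array([c['fx']*q[0]/q[2]+c['cx'],c['fy']*q[1]/q[2]+c['cy']])
def ray(c,uv,z):
    d=c['R'].T@np.array([(uv[0]-c['cx'])/c['fx'],(uv[1]-c['cy'])/c['fy'],1]); o=-c['R'].T@c['t']
    return o+d*(z-o[2])/d[2]
def L(x,y,yaw,p):
    c,s=np.cos(yaw),np.sin(yaw); return np.array([x+c*p[0]-s*p[1],y+s*p[0]+c*p[1]])
def knob(x,y,yaw,d): return L(x,y,yaw,.06*np.array([np.cos(d-np.pi/3),np.sin(d-np.pi/3)]))
def peg(x,y,yaw,l):
    a=-np.pi/3-l; return L(x,y,yaw,[-.058+.08*np.cos(a),-.086+.08*np.sin(a)])
E
python3 - <<'E'
from h import *
c=load('top')
cr=lambda u,v:np.array([230+(u+.5)/4.4-.5,180+(v+.5)/4.4-.5])
W=ray(c,cr(356,283),.063);K=ray(c,cr(222,240),.1335);P=ray(c,cr(683,366),.108);V=ray(c,cr(518,435),.069)
H=ray(c,cr(352,278),.09)
for n,q in zip('WHKPV',(W,H,K,P,V)): print(n,q.round(4))
print(np.linalg.norm((K-W)[:2]),np.linalg.norm((P-V)[:2]),np.linalg.norm((V-W)[:2]))
f=lambda p:np.r_[p[:2]-W[:2],knob(*p)-K[:2],peg(p[0],p[1],p[2],0)-P[:2],L(p[0],p[1],p[2],[-.058,-.086])-V[:2]]
s=least_squares(f,[W[0],W[1],0,2],x_scale=.01); print(s.x,s.fun.round(4))
p=s.x; print('yaw',np.degrees(p[2]),'knob',knob(*p),'pegs',peg(*p[:3],0),peg(*p[:3],.7))
side=load('side'); print('side knob',proj(side,[*knob(*p),.111]),'peg',proj(side,[*peg(*p[:3],0),.086]))
for n,u,z in (('bottle',(449,245),.044),('jar',(369,184),.032),('box',(305,171),.045)): print(n,ray(c,u,z).round(3))
E
```

```text
W [ 0.5381 -0.0758  0.063 ]
H [ 0.5386 -0.0752  0.09  ]
K [ 0.5538 -0.0198  0.1335]
P [ 0.4936 -0.2237  0.108 ]
V [ 0.4648 -0.15    0.069 ]
0.058166665190512286 0.07915814435415172 0.1042593579171097
[ 0.53784853 -0.075747   -0.17797574  2.51729124] [-0.0003  0.0001  0.0005  0.0018 -0.001  -0.0017  0.0007 -0.0002]
yaw -10.197259036802269 knob [ 0.55435364 -0.01806181] pegs [ 0.49264209 -0.22538953] [ 0.43777896 -0.2251494 ]
side knob [334.3585562 234.3945414] peg [362.727357   169.49716705]
bottle [ 0.529 -0.368  0.044]
jar [ 0.668 -0.206  0.032]
box [ 0.698 -0.067  0.045]
```

```bash
cat >> h.py <<'E'
PAR=(0.53785,-0.07575,-0.17798)
def status():
    from station import r
    s=r.sense(); print('t',round(s['time_s'],2),'tcp',np.round(s['tcp_pos'],4),'F',np.round(s['wrist_force'],1),'w',round(s['gripper_width'],3)); return s
def rows(p0,R,targets,turn=0.):
    for q in targets:
        d=R.T@(np.asarray(q)-p0)/.75; print('tx %.4f ty %.4f tz %.4f'%tuple(d))
E
python3 - <<'E'
from h import *
s=status(); R=s['ee_rot']; print(np.degrees(np.arctan2(R[1,2],R[0,2])))
rows(s['tcp_pos'],R,[[.525,-.227,.2]])
E
```

```text
t 1.1 tcp [ 0.1405 -0.609   0.2415] F [-0.1  0.1 -0.3] w 1.001
12.99177225336187
tx 0.0554 ty 0.3810 tz 0.6140
```

Call:
play_rows(commands=[{"fingers":1,"tx":0,"ty":0.381,"tz":0.614,"ax":0.072,"ay":0,"az":0},{"fingers":1,"tx":0,"ty":0.381,"tz":0.614,"ax":0.072,"ay":0,"az":0},{"fingers":1,"tx":0,"ty":0.381,"tz":0.614,"ax":0.072,"ay":0,"az":0},{"fingers":1,"tx":0,"ty":0.381,"tz":0.614,"ax":0.072,"ay":0,"az":0},{"fingers":1,"tx":0,"ty":0.381,"tz":0.614,"ax":0.072,"ay":0,"az":0}])

```text
time_s: 1.52
tcp_pos: [0.2879, -0.4622, 0.2418]
ee_rot: [[0.0, -0.0, 1.0], [-0.0, 1.0, 0.0], [-1.0, -0.0, 0.0]]
wrist_force: [1.2, -0.8, 0.3]
gripper_width: 0.707
```

Call:
play_rows(commands=[{"fingers":1,"tx":0,"ty":0.31,"tz":0.316},{"fingers":1,"tx":0,"ty":0.31,"tz":0.316},{"fingers":1,"tx":0,"ty":0.31,"tz":0.316},{"fingers":1,"tx":0,"ty":0.31,"tz":0.316},{"fingers":1,"tx":0,"ty":0.31,"tz":0.316}])

```text
$.commands[0]: bad value
```

Call:
play_rows(commands=[{"fingers":1,"tx":0,"ty":0.12,"tz":0.118},{"fingers":1,"tx":0,"ty":0.12,"tz":0.118},{"fingers":1,"tx":0,"ty":0.12,"tz":0.118},{"fingers":1,"tx":0,"ty":0.12,"tz":0.118},{"fingers":1,"tx":0,"ty":0.12,"tz":0.118}])

```text
$.commands[0]: bad value
```

Call:
play_rows(commands=[{"fingers":1,"tx":0,"ty":0.31,"tz":0.316,"ax":0,"ay":0,"az":0},{"fingers":1,"tx":0,"ty":0.31,"tz":0.316,"ax":0,"ay":0,"az":0},{"fingers":1,"tx":0,"ty":0.31,"tz":0.316,"ax":0,"ay":0,"az":0},{"fingers":1,"tx":0,"ty":0.31,"tz":0.316,"ax":0,"ay":0,"az":0},{"fingers":1,"tx":0,"ty":0.31,"tz":0.316,"ax":0,"ay":0,"az":0}])

```text
time_s: 1.93
tcp_pos: [0.4368, -0.3159, 0.242]
ee_rot: [[0.001, -0.001, 1.0], [-0.0, 1.0, 0.001], [-1.0, -0.0, 0.001]]
wrist_force: [0.3, -1.4, -0.6]
gripper_width: 0.324
```

Call:
play_rows(commands=[{"fingers":1,"tx":0,"ty":0.119,"tz":0.12,"ax":0,"ay":0,"az":0},{"fingers":1,"tx":0,"ty":0.119,"tz":0.12,"ax":0,"ay":0,"az":0},{"fingers":1,"tx":0,"ty":0.119,"tz":0.12,"ax":0,"ay":0,"az":0},{"fingers":1,"tx":0.05,"ty":0.119,"tz":0.12,"ax":0,"ay":0,"az":0},{"fingers":1,"tx":0.1,"ty":0.119,"tz":0.12,"ax":0,"ay":0,"az":0}])

```text
time_s: 2.35
tcp_pos: [0.5292, -0.2264, 0.1679]
ee_rot: [[0.008, -0.005, 1.0], [-0.001, 1.0, 0.005], [-1.0, -0.001, 0.008]]
wrist_force: [0.1, 0.1, -1.1]
gripper_width: 0.018
```

Descend to z≈0.094 and settle, then look.

Call:
play_rows(commands=[{"fingers":1,"tx":0.05,"ty":0,"tz":0,"ax":0,"ay":0,"az":0},{"fingers":1,"tx":0.098,"ty":0,"tz":0,"ax":0,"ay":0,"az":0},{"fingers":1,"tx":0.098,"ty":0,"tz":0,"ax":0,"ay":0,"az":0},{"fingers":1,"tx":0.098,"ty":0,"tz":0,"ax":0,"ay":0,"az":0}])

```text
time_s: 2.68
tcp_pos: [0.5248, -0.2283, 0.092]
ee_rot: [[-0.004, -0.001, 1.0], [0.0, 1.0, 0.001], [-1.0, 0.0, -0.004]]
wrist_force: [0.9, -0.7, 0.8]
gripper_width: 0.004
```

Run:
```python
from h import *
from station import viewer
import cv2
s=status()
p=viewer.capture('side'); a=cv2.convertScaleAbs(p['image'][90:290,240:460,::-1],alpha=1.6,beta=10)
cv2.imwrite('pics/s1.png',cv2.resize(a,None,fx=3,fy=3,interpolation=cv2.INTER_CUBIC))
```

```text
t 2.68 tcp [ 0.5248 -0.2283  0.092 ] F [ 0.9 -0.7  0.8] w 0.004
```

View pics/s1.png

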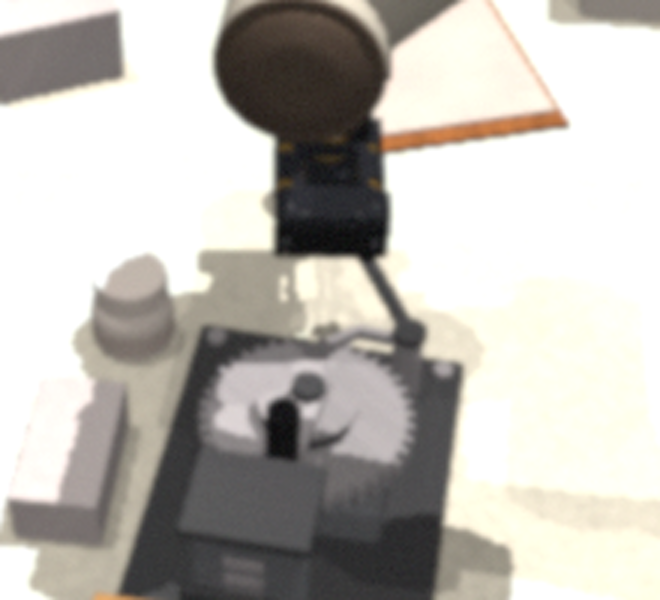

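The side view shows the gripper beside the peg (hidden behind it) and clear of the lift. Now I push toward -x.

Call:
play_rows(commands=[{"fingers":1,"tx":0,"ty":0,"tz":-0.013,"ax":0,"ay":0,"az":0},{"fingers":1,"tx":0,"ty":0,"tz":-0.024,"ax":0,"ay":0,"az":0},{"fingers":1,"tx":0,"ty":0,"tz":-0.035,"ax":0,"ay":0,"az":0},{"fingers":1,"tx":0,"ty":0,"tz":-0.046,"ax":0,"ay":0,"az":0},{"fingers":1,"tx":0,"ty":0,"tz":-0.055,"ax":0,"ay":0,"az":0}])

```text
time_s: 3.15
tcp_pos: [0.4848, -0.2289, 0.0949]
ee_rot: [[0.005, -0.001, 1.0], [-0.001, 1.0, 0.001], [-1.0, -0.001, 0.005]]
wrist_force: [3.0, -2.5, 0.8]
gripper_width: 0.004
```

Call:
play_rows(commands=[{"fingers":1,"tx":0,"ty":0,"tz":-0.006,"ax":0,"ay":0,"az":0},{"fingers":1,"tx":0,"ty":0,"tz":-0.012,"ax":0,"ay":0,"az":0},{"fingers":1,"tx":0,"ty":0,"tz":-0.018,"ax":0,"ay":0,"az":0},{"fingers":1,"tx":0,"ty":0,"tz":-0.024,"ax":0,"ay":0,"az":0}])

```text
time_s: 3.48
tcp_pos: [0.4663, -0.2282, 0.0933]
ee_rot: [[0.001, -0.001, 1.0], [0.0, 1.0, 0.001], [-1.0, 0.0, 0.001]]
wrist_force: [3.8, 1.7, 2.2]
gripper_width: 0.004
```

Call:
play_rows(commands=[{"fingers":1,"tx":0,"ty":0,"tz":-0.003,"ax":0,"ay":0,"az":0},{"fingers":1,"tx":0,"ty":0,"tz":-0.006,"ax":0,"ay":0,"az":0},{"fingers":1,"tx":0,"ty":0,"tz":-0.009,"ax":0,"ay":0,"az":0},{"fingers":1,"tx":0,"ty":0,"tz":-0.009,"ax":0,"ay":0,"az":0}])

```text
time_s: 3.82
tcp_pos: [0.4594, -0.2275, 0.0929]
ee_rot: [[0.0, -0.0, 1.0], [0.001, 1.0, 0.0], [-1.0, 0.001, 0.0]]
wrist_force: [3.3, 4.3, 2.6]
gripper_width: 0.007
```

Call:
play_rows(commands=[{"fingers":1,"tx":0,"ty":0,"tz":-0.0015,"ax":0,"ay":0,"az":0},{"fingers":1,"tx":0,"ty":0,"tz":-0.003,"ax":0,"ay":0,"az":0}])

```text
time_s: 3.98
tcp_pos: [0.4581, -0.2273, 0.093]
ee_rot: [[0.002, -0.0, 1.0], [0.001, 1.0, 0.0], [-1.0, 0.001, 0.002]]
wrist_force: [4.3, 7.3, 3.4]
gripper_width: 0.006
```

Call:
play_rows(commands=[{"fingers":1,"tx":0,"ty":0.002,"tz":0,"ax":0,"ay":0,"az":0},{"fingers":1,"tx":0,"ty":0.004,"tz":0,"ax":0,"ay":0,"az":0},{"fingers":1,"tx":0,"ty":0.004,"tz":0,"ax":0,"ay":0,"az":0}])

```text
time_s: 4.23
tcp_pos: [0.457, -0.2253, 0.0928]
ee_rot: [[-0.001, -0.001, 1.0], [-0.0, 1.0, 0.001], [-1.0, -0.0, -0.001]]
wrist_force: [2.5, -0.2, 1.2]
gripper_width: 0.007
```

Call:
play_rows(commands=[{"fingers":1,"tx":0,"ty":0.001,"tz":-0.0015,"ax":0,"ay":0,"az":0},{"fingers":1,"tx":0,"ty":0.001,"tz":-0.003,"ax":0,"ay":0,"az":0}])

```text
time_s: 4.4
tcp_pos: [0.4548, -0.2246, 0.0928]
ee_rot: [[-0.0, -0.0, 1.0], [0.0, 1.0, 0.0], [-1.0, 0.0, -0.0]]
wrist_force: [2.9, 0.8, 0.7]
gripper_width: 0.004
```

Call:
play_rows(commands=[{"fingers":1,"tx":0,"ty":0.0007,"tz":-0.0013,"ax":0,"ay":0,"az":0},{"fingers":1,"tx":0,"ty":0.0007,"tz":-0.002,"ax":0,"ay":0,"az":0}])

```text
time_s: 4.57
tcp_pos: [0.4539, -0.2243, 0.093]
ee_rot: [[0.001, -0.001, 1.0], [-0.0, 1.0, 0.001], [-1.0, -0.0, 0.001]]
wrist_force: [5.5, -1.6, -3.2]
gripper_width: 0.0
```

Call:
play_rows(commands=[{"fingers":1,"tx":0,"ty":0.0005,"tz":-0.001,"ax":0,"ay":0,"az":0},{"fingers":1,"tx":0,"ty":0.0005,"tz":-0.001,"ax":0,"ay":0,"az":0}])

```text
time_s: 4.73
tcp_pos: [0.4538, -0.224, 0.0931]
ee_rot: [[0.003, -0.001, 1.0], [-0.001, 1.0, 0.001], [-1.0, -0.001, 0.003]]
wrist_force: [5.1, -1.9, -2.7]
gripper_width: 0.006
```

Call:
play_rows(commands=[{"fingers":1,"tx":0,"ty":0,"tz":-0.0013,"ax":0,"ay":0,"az":0},{"fingers":1,"tx":0,"ty":0,"tz":-0.0013,"ax":0,"ay":0,"az":0}])

```text
time_s: 4.9
tcp_pos: [0.4538, -0.2241, 0.0932]
ee_rot: [[0.005, -0.001, 1.0], [-0.001, 1.0, 0.001], [-1.0, -0.001, 0.005]]
wrist_force: [7.0, -2.1, -5.1]
gripper_width: 0.006
```

Call:
play_rows(commands=[{"fingers":1,"tx":0,"ty":0,"tz":-0.001,"ax":0,"ay":0,"az":0},{"fingers":1,"tx":0,"ty":0,"tz":-0.001,"ax":0,"ay":0,"az":0}])

```text
time_s: 5.07
tcp_pos: [0.4537, -0.2241, 0.0932]
ee_rot: [[0.006, -0.001, 1.0], [-0.001, 1.0, 0.001], [-1.0, -0.001, 0.006]]
wrist_force: [8.9, -1.8, -5.9]
gripper_width: 0.004
```

The TCP stayed put while the force rose, so the lever is on its stop. Back off, rise, and look.

Call:
play_rows(commands=[{"fingers":1,"tx":0,"ty":0,"tz":0.015,"ax":0,"ay":0,"az":0},{"fingers":1,"tx":0,"ty":0,"tz":0.03,"ax":0,"ay":0,"az":0},{"fingers":1,"tx":-0.05,"ty":0,"tz":0.03,"ax":0,"ay":0,"az":0},{"fingers":0,"tx":-0.1,"ty":0,"tz":0.03,"ax":0,"ay":0,"az":0},{"fingers":-0.2,"tx":-0.14,"ty":0,"tz":0.03,"ax":0,"ay":0,"az":0}])

```text
time_s: 5.48
tcp_pos: [0.4731, -0.2236, 0.1992]
ee_rot: [[-0.004, -0.001, 1.0], [0.0, 1.0, 0.001], [-1.0, 0.0, -0.004]]
wrist_force: [1.0, -0.9, -0.5]
gripper_width: 0.088
```

Run:
```python
from h import *
from station import viewer
import cv2
s=status()
for n,(a,b,c,d) in (('side',(130,290,240,460)),):
    p=viewer.capture(n); q=cv2.convertScaleAbs(p['image'][a:b,c:d,::-1],alpha=1.6,beta=10)
    cv2.imwrite('pics/s2.png',cv2.resize(q,None,fx=3,fy=3,interpolation=cv2.INTER_CUBIC))
c=load('side')
f=lambda X:((proj(c,X)-[240,130])*3).round()
for l in (0,.6,.7): print(l,'peg top',f([*peg(*PAR,l),.108]),'bot',f([*peg(*PAR,l),.066]))
for d in (2.36,2.52,2.67): print(d,f([*knob(*PAR,d),.1335]))
```

```text
t 5.48 tcp [ 0.4731 -0.2236  0.1992] F [ 1.  -0.9 -0.5] w 0.088
0 peg top [370.  96.] bot [366. 139.]
0.6 peg top [436.  95.] bot [430. 138.]
0.7 peg top [447.  97.] bot [441. 140.]
2.36 [269. 285.]
2.52 [284. 289.]
2.67 [299. 292.]
```

View pics/s2.png

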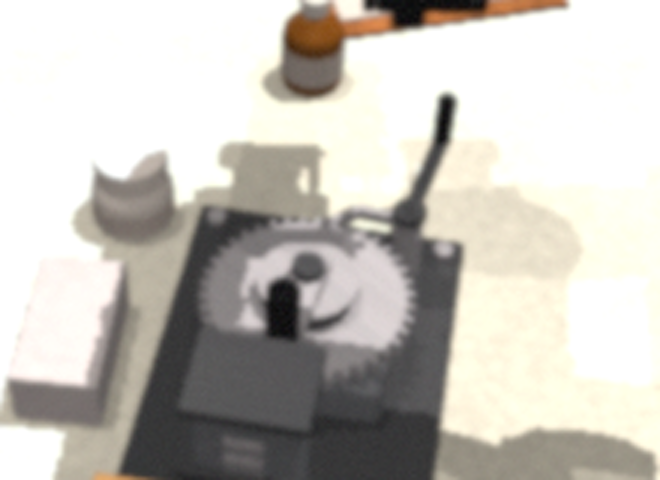

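The side view shows the peg top at (448,97), where 0.7 rad predicts (447,97). The knob top is at (285,285), unchanged, and the toe is still at the wheel. Next I go over the knob, with the jaw axis at about 20° to world x.

Call:
play_rows(commands=[{"fingers":-0.2,"tx":0,"ty":0.274,"tz":0.108,"ax":0.389,"ay":0,"az":0},{"fingers":-0.2,"tx":0,"ty":0.274,"tz":0.108,"ax":0.389,"ay":0,"az":0},{"fingers":-0.2,"tx":0,"ty":0.274,"tz":0.108,"ax":0.389,"ay":0,"az":0},{"fingers":-0.2,"tx":0,"ty":0.274,"tz":0.108,"ax":0.389,"ay":0,"az":0},{"fingers":-0.2,"tx":0,"ty":0.274,"tz":0.108,"ax":0.389,"ay":0,"az":0}])

```text
time_s: 5.95
tcp_pos: [0.5428, -0.0447, 0.1973]
ee_rot: [[-0.004, 0.547, 0.837], [-0.0, 0.837, -0.547], [-1.0, -0.003, -0.003]]
wrist_force: [-0.3, -0.4, 0.2]
gripper_width: 0.495
```

Run:
```python
from h import *
s=status(); R=s['ee_rot']; print('jaw',np.degrees(np.arctan2(R[1,1],R[0,1])))
rows(s['tcp_pos'],R,[[*knob(*PAR,2.517),.2]])
```

```text
t 5.95 tcp [ 0.5428 -0.0447  0.1973] F [-0.3 -0.4  0.2] w 0.495
jaw 56.85320665137842
tx -0.0036 ty 0.0382 tz -0.0066
```

Call:
play_rows(commands=[{"fingers":-0.2,"tx":0,"ty":0.038,"tz":-0.0066,"ax":0.205,"ay":0,"az":0},{"fingers":-0.2,"tx":0,"ty":0.038,"tz":-0.0066,"ax":0.205,"ay":0,"az":0},{"fingers":-0.2,"tx":0,"ty":0.038,"tz":-0.0066,"ax":0.205,"ay":0,"az":0},{"fingers":-0.2,"tx":0,"ty":0.038,"tz":-0.0066,"ax":0.205,"ay":0,"az":0},{"fingers":-0.2,"tx":0,"ty":0.038,"tz":-0.0066,"ax":0.205,"ay":0,"az":0}])

```text
time_s: 6.37
tcp_pos: [0.5539, -0.0192, 0.1969]
ee_rot: [[-0.005, 0.933, 0.36], [-0.001, 0.36, -0.933], [-1.0, -0.005, -0.001]]
wrist_force: [0.0, -0.4, -0.5]
gripper_width: 0.598
```

Call:
play_rows(commands=[{"fingers":-0.2,"tx":0,"ty":0,"tz":0,"ax":0.006,"ay":0,"az":0},{"fingers":-0.2,"tx":0,"ty":0,"tz":0,"ax":0.006,"ay":0,"az":0}])

```text
time_s: 6.53
tcp_pos: [0.5542, -0.0196, 0.1973]
ee_rot: [[-0.003, 0.937, 0.349], [-0.0, 0.349, -0.937], [-1.0, -0.003, -0.001]]
wrist_force: [0.6, 0.1, -0.1]
gripper_width: 0.599
```

Run:
```python
from h import *
s=status(); R=s['ee_rot']; print('jaw',np.degrees(np.arctan2(R[1,1],R[0,1])),R.round(3).tolist())
rows(s['tcp_pos'],R,[[*knob(*PAR,2.517),.114]])
```

```text
t 6.53 tcp [ 0.5542 -0.0196  0.1973] F [ 0.6  0.1 -0.1] w 0.599
jaw 20.4514112970272 [[-0.003, 0.937, 0.349], [-0.0, 0.349, -0.937], [-1.0, -0.003, -0.001]]
tx 0.1110 ty 0.0012 tz -0.0018
```

Call:
play_rows(commands=[{"fingers":-0.2,"tx":0.04,"ty":0.001,"tz":-0.001,"ax":0,"ay":0,"az":0},{"fingers":-0.2,"tx":0.08,"ty":0.001,"tz":-0.001,"ax":0,"ay":0,"az":0},{"fingers":-0.2,"tx":0.1,"ty":0.001,"tz":-0.001,"ax":0,"ay":0,"az":0},{"fingers":-0.2,"tx":0.109,"ty":0.001,"tz":-0.001,"ax":0,"ay":0,"az":0},{"fingers":-0.2,"tx":0.109,"ty":0.001,"tz":-0.001,"ax":0,"ay":0,"az":0}])

```text
time_s: 6.95
tcp_pos: [0.5541, -0.019, 0.1145]
ee_rot: [[-0.005, 0.937, 0.349], [-0.001, 0.349, -0.937], [-1.0, -0.005, -0.001]]
wrist_force: [-0.6, -0.3, 0.0]
gripper_width: 0.6
```

Call:
play_rows(commands=[{"fingers":0.3,"tx":0,"ty":0,"tz":0,"ax":0,"ay":0,"az":0},{"fingers":0.4,"tx":0,"ty":0,"tz":0,"ax":0,"ay":0,"az":0},{"fingers":0.45,"tx":0,"ty":0,"tz":0,"ax":0,"ay":0,"az":0}])

```text
time_s: 7.2
tcp_pos: [0.5562, -0.0184, 0.1178]
ee_rot: [[0.003, 0.937, 0.348], [0.001, 0.348, -0.937], [-1.0, 0.003, 0.0]]
wrist_force: [0.6, -1.5, 0.6]
gripper_width: 0.455
```

Call:
play_rows(commands=[{"fingers":1,"tx":0,"ty":0,"tz":0,"ax":0,"ay":0,"az":0},{"fingers":1,"tx":0,"ty":0,"tz":0,"ax":0,"ay":0,"az":0},{"fingers":1,"tx":0,"ty":0,"tz":0,"ax":0,"ay":0,"az":0},{"fingers":1,"tx":0,"ty":0,"tz":0,"ax":0,"ay":0,"az":0}])

```text
time_s: 7.53
tcp_pos: [0.5554, -0.0187, 0.1169]
ee_rot: [[0.0, 0.938, 0.348], [-0.0, 0.348, -0.938], [-1.0, 0.0, 0.0]]
wrist_force: [-1.8, -0.0, 3.3]
gripper_width: 0.245
```

```bash
cat >> h.py <<'E'
def st():
    "drum angle and load on the crank, from the grasped knob"
    s=status(); d=s['tcp_pos'][:2]-np.array(PAR[:2]); b=np.arctan2(d[1],d[0])
    drum=(b-PAR[2]+np.pi/3); t=np.array([-np.sin(b),np.cos(b)])
    print('drum %.3f r %.4f Ft(ccw) %.1f Fr %.1f'%(drum,np.hypot(*d),t@s['wrist_force'][:2],s['wrist_force'][:2]@d/np.hypot(*d))); return s,drum
def arc(drums,cmd=None,r=.06,z=None):
    s,_=st(); R=s['ee_rot']; b0=cmd
    p0=knob(*PAR,cmd)
    for a in drums:
        q=np.r_[knob(*PAR,a)-p0,0]; d=R.T@q/.75; print('%.3f: tx %.4f ty %.4f tz %.4f'%(a,*d))
E
python3 - <<'E'
from h import *
s,d=st(); arc([d+.02*i for i in range(1,11)],d)
E
```

```text
t 7.53 tcp [ 0.5554 -0.0187  0.1169] F [-1.8 -0.   3.3] w 0.245
drum 2.498 r 0.0597 Ft(ccw) 1.7 Fr -0.5
t 7.53 tcp [ 0.5554 -0.0187  0.1169] F [-1.8 -0.   3.3] w 0.245
drum 2.498 r 0.0597 Ft(ccw) 1.7 Fr -0.5
2.518: tx -0.0000 ty -0.0013 tz -0.0010
2.538: tx -0.0000 ty -0.0026 tz -0.0019
2.558: tx -0.0000 ty -0.0039 tz -0.0028
2.578: tx -0.0000 ty -0.0052 tz -0.0037
2.598: tx -0.0000 ty -0.0066 tz -0.0045
2.618: tx -0.0000 ty -0.0080 tz -0.0054
2.638: tx -0.0000 ty -0.0093 tz -0.0062
2.658: tx -0.0000 ty -0.0107 tz -0.0069
2.678: tx -0.0000 ty -0.0122 tz -0.0077
2.698: tx -0.0000 ty -0.0136 tz -0.0084
```

Call:
play_rows(commands=[{"fingers":1,"tx":0,"ty":-0.0013,"tz":-0.001,"ax":0,"ay":0,"az":0},{"fingers":1,"tx":0,"ty":-0.0026,"tz":-0.0019,"ax":0,"ay":0,"az":0},{"fingers":1,"tx":0,"ty":-0.004,"tz":-0.0028,"ax":0,"ay":0,"az":0},{"fingers":1,"tx":0,"ty":-0.0052,"tz":-0.0037,"ax":0,"ay":0,"az":0}])

```text
time_s: 7.87
tcp_pos: [0.5543, -0.0182, 0.117]
ee_rot: [[0.008, 0.937, 0.349], [-0.001, 0.349, -0.937], [-1.0, 0.007, 0.004]]
wrist_force: [10.2, -7.8, -4.9]
gripper_width: 0.243
```

```bash
python3 -c "
from h import *
st()"
```

```text
t 7.87 tcp [ 0.5543 -0.0182  0.117 ] F [10.2 -7.8 -4.9] w 0.243
drum 2.518 r 0.0599 Ft(ccw) -12.0 Fr -4.7
```

Call:
play_rows(commands=[{"fingers":1,"tx":0,"ty":-0.0014,"tz":-0.0008,"ax":0,"ay":0,"az":0},{"fingers":1,"tx":0,"ty":-0.0028,"tz":-0.0017,"ax":0,"ay":0,"az":0},{"fingers":1,"tx":0,"ty":-0.0041,"tz":-0.0025,"ax":0,"ay":0,"az":0},{"fingers":1,"tx":0,"ty":-0.0055,"tz":-0.0032,"ax":0,"ay":0,"az":0}])

```text
time_s: 8.2
tcp_pos: [0.5505, -0.0173, 0.1171]
ee_rot: [[0.01, 0.937, 0.349], [-0.001, 0.349, -0.937], [-1.0, 0.009, 0.004]]
wrist_force: [10.3, -6.7, -6.1]
gripper_width: 0.246
```

```bash
python3 -c "
from h import *
from station import viewer
import cv2
st()
p=viewer.capture('top'); q=cv2.convertScaleAbs(p['image'][180:310,230:410,::-1],alpha=1.7,beta=10)
cv2.imwrite('pics/t2.png',cv2.resize(q,None,fx=3.5,fy=3.5,interpolation=cv2.INTER_CUBIC))
"
```

```text
t 8.2 tcp [ 0.5505 -0.0173  0.1171] F [10.3 -6.7 -6.1] w 0.246
drum 2.583 r 0.0598 Ft(ccw) -11.5 Fr -4.4
```

View pics/t2.png

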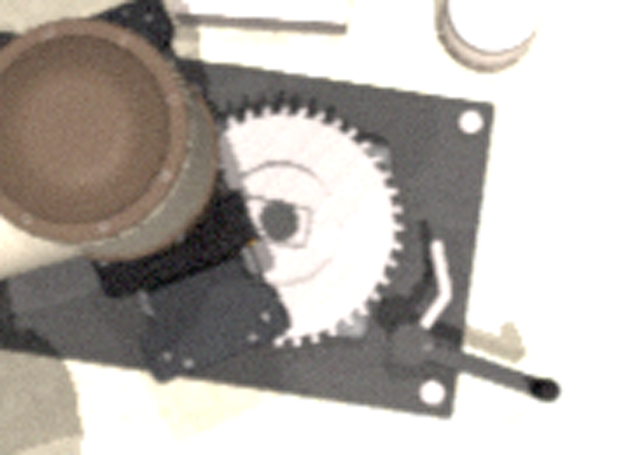

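The top view shows the toe at (437,245), well off the wheel edge at (402,245), so the pawl is clear. The crank carries the whole load, about 11.5 N. Now I ease it back.

```bash
cat >> h.py <<'E'
def ease(step,n=5,k=2500.):
    s,a0=st(); R=s['ee_rot']; F=s['wrist_force'][:2]
    def dirs(a):
        b=a-np.pi/3+PAR[2]; return np.array([np.cos(b),np.sin(b)]),np.array([-np.sin(b),np.cos(b)])
    u,t=dirs(a0); e=-(F@t)/k; g=.6*(F@u)/k
    C0=knob(*PAR,a0)+t*e
    for i in range(1,n+1):
        a=a0-step*i; u,t=dirs(a); q=np.r_[knob(*PAR,a)+t*e+u*g*i/n-C0,0]
        d=R.T@q/.75; print('ty %.4f tz %.4f'%(d[1],d[2]))
E
python3 -c "
from h import *
ease(.04)"
```

```text
t 8.25 tcp [ 0.5502 -0.0172  0.117 ] F [11.  -6.7 -5.5] w 0.244
drum 2.587 r 0.0598 Ft(ccw) -12.1 Fr -4.3
ty 0.0027 tz 0.0018
ty 0.0052 tz 0.0037
ty 0.0077 tz 0.0056
ty 0.0101 tz 0.0077
ty 0.0124 tz 0.0098
```

Call:
play_rows(commands=[{"fingers":1,"tx":0,"ty":0.0027,"tz":0.0018,"ax":0,"ay":0,"az":0},{"fingers":1,"tx":0,"ty":0.0052,"tz":0.0037,"ax":0,"ay":0,"az":0},{"fingers":1,"tx":0,"ty":0.0077,"tz":0.0056,"ax":0,"ay":0,"az":0},{"fingers":1,"tx":0,"ty":0.0101,"tz":0.0077,"ax":0,"ay":0,"az":0},{"fingers":1,"tx":0,"ty":0.0124,"tz":0.0098,"ax":0,"ay":0,"az":0}])

```text
time_s: 8.67
tcp_pos: [0.5615, -0.0208, 0.117]
ee_rot: [[0.009, 0.937, 0.348], [-0.001, 0.348, -0.937], [-1.0, 0.008, 0.004]]
wrist_force: [9.8, -6.1, -3.7]
gripper_width: 0.242
```

```bash
python3 -c "
from h import *
ease(.05)"
```

```text
t 8.67 tcp [ 0.5615 -0.0208  0.117 ] F [ 9.8 -6.1 -3.7] w 0.242
drum 2.390 r 0.0598 Ft(ccw) -11.4 Fr -1.7
ty 0.0030 tz 0.0027
ty 0.0058 tz 0.0055
ty 0.0084 tz 0.0085
ty 0.0110 tz 0.0116
ty 0.0133 tz 0.0148
```

Call:
play_rows(commands=[{"fingers":1,"tx":0,"ty":0.003,"tz":0.0027,"ax":0,"ay":0,"az":0},{"fingers":1,"tx":0,"ty":0.0058,"tz":0.0055,"ax":0,"ay":0,"az":0},{"fingers":1,"tx":0,"ty":0.0084,"tz":0.0085,"ax":0,"ay":0,"az":0},{"fingers":1,"tx":0,"ty":0.011,"tz":0.0116,"ax":0,"ay":0,"az":0},{"fingers":1,"tx":0,"ty":0.0133,"tz":0.0148,"ax":0,"ay":0,"az":0}])

```text
time_s: 9.08
tcp_pos: [0.5742, -0.0282, 0.117]
ee_rot: [[0.008, 0.937, 0.348], [-0.001, 0.348, -0.937], [-1.0, 0.007, 0.004]]
wrist_force: [8.2, -5.9, -3.7]
gripper_width: 0.244
```

```bash
python3 -c "
from h import *
ease(.06)"
```

```text
t 9.08 tcp [ 0.5742 -0.0282  0.117 ] F [ 8.2 -5.9 -3.7] w 0.244
drum 2.144 r 0.0598 Ft(ccw) -10.1 Fr 0.3
ty 0.0027 tz 0.0040
ty 0.0052 tz 0.0081
ty 0.0075 tz 0.0123
ty 0.0094 tz 0.0167
ty 0.0112 tz 0.0212
```

Call:
play_rows(commands=[{"fingers":1,"tx":0,"ty":0.0027,"tz":0.004,"ax":0,"ay":0,"az":0},{"fingers":1,"tx":0,"ty":0.0052,"tz":0.0081,"ax":0,"ay":0,"az":0},{"fingers":1,"tx":0,"ty":0.0075,"tz":0.0123,"ax":0,"ay":0,"az":0},{"fingers":1,"tx":0,"ty":0.0094,"tz":0.0167,"ax":0,"ay":0,"az":0},{"fingers":1,"tx":0,"ty":0.0112,"tz":0.0212,"ax":0,"ay":0,"az":0}])

```text
time_s: 9.5
tcp_pos: [0.5866, -0.0408, 0.117]
ee_rot: [[0.006, 0.937, 0.348], [-0.002, 0.348, -0.937], [-1.0, 0.004, 0.004]]
wrist_force: [5.7, -8.9, -1.7]
gripper_width: 0.242
```

```bash
python3 -c "
from h import *
ease(.06)"
```

```text
t 9.5 tcp [ 0.5866 -0.0408  0.117 ] F [ 5.7 -8.9 -1.7] w 0.242
drum 1.847 r 0.0600 Ft(ccw) -10.5 Fr -0.5
ty 0.0014 tz 0.0046
ty 0.0026 tz 0.0093
ty 0.0034 tz 0.0140
ty 0.0040 tz 0.0188
ty 0.0043 tz 0.0235
```

Call:
play_rows(commands=[{"fingers":1,"tx":0,"ty":0.0014,"tz":0.0046,"ax":0,"ay":0,"az":0},{"fingers":1,"tx":0,"ty":0.0026,"tz":0.0093,"ax":0,"ay":0,"az":0},{"fingers":1,"tx":0,"ty":0.0034,"tz":0.014,"ax":0,"ay":0,"az":0},{"fingers":1,"tx":0,"ty":0.004,"tz":0.0188,"ax":0,"ay":0,"az":0},{"fingers":1,"tx":0,"ty":0.0043,"tz":0.0235,"ax":0,"ay":0,"az":0}])

```text
time_s: 9.92
tcp_pos: [0.5949, -0.0567, 0.117]
ee_rot: [[0.004, 0.938, 0.348], [-0.003, 0.348, -0.938], [-1.0, 0.002, 0.004]]
wrist_force: [3.6, -8.3, 0.5]
gripper_width: 0.244
```

```bash
python3 -c "
from h import *
ease(.05)"
```

```text
t 9.92 tcp [ 0.5949 -0.0567  0.117 ] F [ 3.6 -8.3  0.5] w 0.244
drum 1.548 r 0.0601 Ft(ccw) -9.0 Fr 0.7
ty 0.0001 tz 0.0040
ty -0.0001 tz 0.0080
ty -0.0004 tz 0.0120
ty -0.0010 tz 0.0160
ty -0.0017 tz 0.0200
```

Call:
play_rows(commands=[{"fingers":1,"tx":0,"ty":0.0001,"tz":0.004,"ax":0,"ay":0,"az":0},{"fingers":1,"tx":0,"ty":-0.0001,"tz":0.008,"ax":0,"ay":0,"az":0},{"fingers":1,"tx":0,"ty":-0.0004,"tz":0.012,"ax":0,"ay":0,"az":0},{"fingers":1,"tx":0,"ty":-0.001,"tz":0.016,"ax":0,"ay":0,"az":0},{"fingers":1,"tx":0,"ty":-0.0017,"tz":0.02,"ax":0,"ay":0,"az":0}])

```text
time_s: 10.33
tcp_pos: [0.5979, -0.0715, 0.117]
ee_rot: [[0.002, 0.938, 0.348], [-0.003, 0.348, -0.938], [-1.0, 0.0, 0.003]]
wrist_force: [1.6, -9.0, 1.4]
gripper_width: 0.243
```

```bash
python3 -c "
from h import *
ease(.04)"
```

```text
t 10.33 tcp [ 0.5979 -0.0715  0.117 ] F [ 1.6 -9.   1.4] w 0.243
drum 1.297 r 0.0602 Ft(ccw) -9.1 Fr 1.0
ty -0.0007 tz 0.0031
ty -0.0015 tz 0.0062
ty -0.0025 tz 0.0093
ty -0.0036 tz 0.0123
ty -0.0048 tz 0.0153
```

Call:
play_rows(commands=[{"fingers":1,"tx":0,"ty":-0.0007,"tz":0.0031,"ax":0,"ay":0,"az":0},{"fingers":1,"tx":0,"ty":-0.0015,"tz":0.0062,"ax":0,"ay":0,"az":0},{"fingers":1,"tx":0,"ty":-0.0025,"tz":0.0093,"ax":0,"ay":0,"az":0},{"fingers":1,"tx":0,"ty":-0.0036,"tz":0.0123,"ax":0,"ay":0,"az":0},{"fingers":1,"tx":0,"ty":-0.0048,"tz":0.0153,"ax":0,"ay":0,"az":0}])

```text
time_s: 10.75
tcp_pos: [0.5977, -0.0836, 0.117]
ee_rot: [[-0.0, 0.938, 0.348], [-0.003, 0.348, -0.938], [-1.0, -0.001, 0.003]]
wrist_force: [-0.3, -8.6, 1.9]
gripper_width: 0.248
```

```bash
python3 -c "
from h import *
ease(.025)"
```

```text
t 10.75 tcp [ 0.5977 -0.0836  0.117 ] F [-0.3 -8.6  1.9] w 0.248
drum 1.095 r 0.0603 Ft(ccw) -8.6 Fr 0.8
ty -0.0008 tz 0.0018
ty -0.0017 tz 0.0037
ty -0.0026 tz 0.0055
ty -0.0035 tz 0.0072
ty -0.0045 tz 0.0090
```

Call:
play_rows(commands=[{"fingers":1,"tx":0,"ty":-0.0008,"tz":0.0018,"ax":0,"ay":0,"az":0},{"fingers":1,"tx":0,"ty":-0.0017,"tz":0.0037,"ax":0,"ay":0,"az":0},{"fingers":1,"tx":0,"ty":-0.0026,"tz":0.0055,"ax":0,"ay":0,"az":0},{"fingers":1,"tx":0,"ty":-0.0035,"tz":0.0072,"ax":0,"ay":0,"az":0}])

```text
time_s: 11.08
tcp_pos: [0.5966, -0.0896, 0.117]
ee_rot: [[-0.001, 0.938, 0.347], [-0.003, 0.347, -0.938], [-1.0, -0.002, 0.003]]
wrist_force: [-1.0, -8.7, 3.8]
gripper_width: 0.249
```

```bash
python3 -c "
from h import *
ease(.025,4)"
```

```text
t 11.08 tcp [ 0.5966 -0.0896  0.117 ] F [-1.  -8.7  3.8] w 0.249
drum 0.994 r 0.0604 Ft(ccw) -8.7 Fr 1.0
ty -0.0010 tz 0.0018
ty -0.0020 tz 0.0035
ty -0.0030 tz 0.0052
ty -0.0041 tz 0.0069
```

Call:
play_rows(commands=[{"fingers":1,"tx":0,"ty":-0.001,"tz":0.0018,"ax":0,"ay":0,"az":0},{"fingers":1,"tx":0,"ty":-0.002,"tz":0.0035,"ax":0,"ay":0,"az":0},{"fingers":1,"tx":0,"ty":-0.003,"tz":0.0052,"ax":0,"ay":0,"az":0},{"fingers":1,"tx":0,"ty":-0.0041,"tz":0.0069,"ax":0,"ay":0,"az":0}])

```text
time_s: 11.42
tcp_pos: [0.595, -0.0954, 0.1169]
ee_rot: [[-0.002, 0.938, 0.347], [-0.003, 0.347, -0.938], [-1.0, -0.003, 0.002]]
wrist_force: [-1.2, -8.7, 3.4]
gripper_width: 0.253
```

```bash
python3 -c "
from h import *
ease(.025,4)"
```

```text
t 11.42 tcp [ 0.595  -0.0954  0.1169] F [-1.2 -8.7  3.4] w 0.253
drum 0.893 r 0.0604 Ft(ccw) -8.6 Fr 1.6
ty -0.0011 tz 0.0017
ty -0.0022 tz 0.0034
ty -0.0034 tz 0.0050
ty -0.0047 tz 0.0066
```

Call:
play_rows(commands=[{"fingers":1,"tx":0,"ty":-0.0011,"tz":0.0017,"ax":0,"ay":0,"az":0},{"fingers":1,"tx":0,"ty":-0.0022,"tz":0.0034,"ax":0,"ay":0,"az":0},{"fingers":1,"tx":0,"ty":-0.0034,"tz":0.005,"ax":0,"ay":0,"az":0},{"fingers":1,"tx":0,"ty":-0.0047,"tz":0.0066,"ax":0,"ay":0,"az":0}])

```text
time_s: 11.75
tcp_pos: [0.5927, -0.1012, 0.1169]
ee_rot: [[-0.004, 0.938, 0.347], [-0.003, 0.347, -0.938], [-1.0, -0.005, 0.001]]
wrist_force: [-3.6, -7.0, 5.1]
gripper_width: 0.241
```

```bash
python3 -c "
from h import *
ease(.025,4)"
```

```text
t 11.75 tcp [ 0.5927 -0.1012  0.1169] F [-3.6 -7.   5.1] w 0.241
drum 0.791 r 0.0605 Ft(ccw) -7.9 Fr -0.3
ty -0.0014 tz 0.0014
ty -0.0028 tz 0.0029
ty -0.0042 tz 0.0042
ty -0.0057 tz 0.0056
```

Call:
play_rows(commands=[{"fingers":1,"tx":0,"ty":-0.0014,"tz":0.0014,"ax":0,"ay":0,"az":0},{"fingers":1,"tx":0,"ty":-0.0028,"tz":0.0029,"ax":0,"ay":0,"az":0},{"fingers":1,"tx":0,"ty":-0.0042,"tz":0.0042,"ax":0,"ay":0,"az":0},{"fingers":1,"tx":0,"ty":-0.0057,"tz":0.0056,"ax":0,"ay":0,"az":0}])

```text
time_s: 12.08
tcp_pos: [0.5899, -0.1064, 0.1169]
ee_rot: [[-0.004, 0.938, 0.347], [-0.003, 0.347, -0.938], [-1.0, -0.005, 0.001]]
wrist_force: [-3.9, -7.3, 6.1]
gripper_width: 0.246
```

```bash
python3 -c "
from h import *
ease(.025,4)"
```

```text
t 12.08 tcp [ 0.5899 -0.1064  0.1169] F [-3.9 -7.3  6.1] w 0.246
drum 0.693 r 0.0605 Ft(ccw) -8.3 Fr 0.4
ty -0.0015 tz 0.0014
ty -0.0030 tz 0.0027
ty -0.0045 tz 0.0039
ty -0.0061 tz 0.0052
```

Call:
play_rows(commands=[{"fingers":1,"tx":-0.0005,"ty":-0.0015,"tz":0.0014,"ax":0,"ay":0,"az":0},{"fingers":1,"tx":-0.001,"ty":-0.003,"tz":0.0027,"ax":0,"ay":0,"az":0},{"fingers":1,"tx":-0.0015,"ty":-0.0045,"tz":0.0039,"ax":0,"ay":0,"az":0},{"fingers":1,"tx":-0.002,"ty":-0.0061,"tz":0.0052,"ax":0,"ay":0,"az":0}])

```text
time_s: 12.42
tcp_pos: [0.5865, -0.1116, 0.117]
ee_rot: [[-0.006, 0.938, 0.347], [-0.002, 0.347, -0.938], [-1.0, -0.006, 0.0]]
wrist_force: [-2.5, -7.7, -2.1]
gripper_width: 0.243
```

```bash
python3 -c "
from h import *
ease(.025,4)"
```

```text
t 12.42 tcp [ 0.5865 -0.1116  0.117 ] F [-2.5 -7.7 -2.1] w 0.243
drum 0.590 r 0.0604 Ft(ccw) -7.7 Fr 2.6
ty -0.0015 tz 0.0013
ty -0.0031 tz 0.0026
ty -0.0047 tz 0.0039
ty -0.0063 tz 0.0051
```

Call:
play_rows(commands=[{"fingers":1,"tx":0,"ty":-0.0015,"tz":0.0013,"ax":0,"ay":0,"az":0},{"fingers":1,"tx":0,"ty":-0.0031,"tz":0.0026,"ax":0,"ay":0,"az":0},{"fingers":1,"tx":0,"ty":-0.0047,"tz":0.0039,"ax":0,"ay":0,"az":0},{"fingers":1,"tx":0,"ty":-0.0063,"tz":0.0051,"ax":0,"ay":0,"az":0}])

```text
time_s: 12.75
tcp_pos: [0.5825, -0.1166, 0.1169]
ee_rot: [[-0.008, 0.938, 0.347], [-0.002, 0.347, -0.938], [-1.0, -0.008, -0.001]]
wrist_force: [-5.3, -5.8, 1.1]
gripper_width: 0.248
```

```bash
python3 -c "
from h import *
ease(.025,4)"
```

```text
t 12.75 tcp [ 0.5825 -0.1166  0.1169] F [-5.3 -5.8  1.1] w 0.248
drum 0.485 r 0.0605 Ft(ccw) -7.9 Fr 0.0
ty -0.0017 tz 0.0010
ty -0.0035 tz 0.0019
ty -0.0053 tz 0.0028
ty -0.0071 tz 0.0037
```

Call:
play_rows(commands=[{"fingers":1,"tx":0,"ty":-0.0017,"tz":0.001,"ax":0,"ay":0,"az":0},{"fingers":1,"tx":0,"ty":-0.0035,"tz":0.0019,"ax":0,"ay":0,"az":0},{"fingers":1,"tx":0,"ty":-0.0053,"tz":0.0028,"ax":0,"ay":0,"az":0},{"fingers":1,"tx":0,"ty":-0.0071,"tz":0.0037,"ax":0,"ay":0,"az":0}])

```text
time_s: 13.08
tcp_pos: [0.5783, -0.1208, 0.117]
ee_rot: [[-0.008, 0.938, 0.347], [-0.002, 0.347, -0.938], [-1.0, -0.008, -0.001]]
wrist_force: [-5.0, -4.7, 2.9]
gripper_width: 0.242
```

```bash
python3 -c "
from h import *
ease(.025,4)"
```

```text
t 13.08 tcp [ 0.5783 -0.1208  0.117 ] F [-5.  -4.7  2.9] w 0.242
drum 0.386 r 0.0605 Ft(ccw) -6.8 Fr 0.2
ty -0.0018 tz 0.0008
ty -0.0037 tz 0.0016
ty -0.0056 tz 0.0023
ty -0.0074 tz 0.0030
```

Call:
play_rows(commands=[{"fingers":1,"tx":0,"ty":-0.0018,"tz":0.0008,"ax":0,"ay":0,"az":0},{"fingers":1,"tx":0,"ty":-0.0037,"tz":0.0016,"ax":0,"ay":0,"az":0},{"fingers":1,"tx":0,"ty":-0.0056,"tz":0.0023,"ax":0,"ay":0,"az":0}])

```text
time_s: 13.33
tcp_pos: [0.5748, -0.1237, 0.1169]
ee_rot: [[-0.009, 0.938, 0.347], [-0.001, 0.347, -0.938], [-1.0, -0.008, -0.002]]
wrist_force: [-6.4, -4.5, 2.9]
gripper_width: 0.24
```

```bash
python3 -c "
from h import *
ease(.025,4)"
```

```text
t 13.33 tcp [ 0.5748 -0.1237  0.1169] F [-6.4 -4.5  2.9] w 0.24
drum 0.311 r 0.0605 Ft(ccw) -7.8 Fr -0.4
ty -0.0019 tz 0.0006
ty -0.0038 tz 0.0012
ty -0.0057 tz 0.0018
ty -0.0077 tz 0.0023
```

Call:
play_rows(commands=[{"fingers":1,"tx":0,"ty":-0.0019,"tz":0.0006,"ax":0,"ay":0,"az":0},{"fingers":1,"tx":0,"ty":-0.0038,"tz":0.0012,"ax":0,"ay":0,"az":0},{"fingers":1,"tx":0,"ty":-0.0057,"tz":0.0018,"ax":0,"ay":0,"az":0},{"fingers":1,"tx":0,"ty":-0.0077,"tz":0.0023,"ax":0,"ay":0,"az":0}])

```text
time_s: 13.67
tcp_pos: [0.5698, -0.1271, 0.1169]
ee_rot: [[-0.009, 0.938, 0.347], [-0.001, 0.347, -0.938], [-1.0, -0.009, -0.002]]
wrist_force: [-5.9, -2.8, 2.1]
gripper_width: 0.243
```

```bash
python3 -c "
from h import *
ease(.025,4)"
```

```text
t 13.67 tcp [ 0.5698 -0.1271  0.1169] F [-5.9 -2.8  2.1] w 0.243
drum 0.211 r 0.0605 Ft(ccw) -6.5 Fr -0.7
ty -0.0020 tz 0.0004
ty -0.0039 tz 0.0008
ty -0.0059 tz 0.0011
ty -0.0079 tz 0.0013
```

Call:
play_rows(commands=[{"fingers":1,"tx":0,"ty":-0.002,"tz":0.0004,"ax":0,"ay":0,"az":0},{"fingers":1,"tx":0,"ty":-0.0039,"tz":0.0008,"ax":0,"ay":0,"az":0},{"fingers":1,"tx":0,"ty":-0.0059,"tz":0.0011,"ax":0,"ay":0,"az":0}])

```text
time_s: 13.92
tcp_pos: [0.566, -0.1293, 0.1169]
ee_rot: [[-0.009, 0.938, 0.347], [-0.001, 0.347, -0.938], [-1.0, -0.008, -0.002]]
wrist_force: [-6.4, -2.7, 3.4]
gripper_width: 0.245
```

```bash
python3 -c "
from h import *
ease(.025,4)"
```

```text
t 13.92 tcp [ 0.566  -0.1293  0.1169] F [-6.4 -2.7  3.4] w 0.245
drum 0.138 r 0.0605 Ft(ccw) -6.9 Fr -0.6
ty -0.0020 tz 0.0003
ty -0.0040 tz 0.0005
ty -0.0060 tz 0.0007
ty -0.0079 tz 0.0008
```

Call:
play_rows(commands=[{"fingers":1,"tx":0,"ty":-0.002,"tz":0.0003,"ax":0,"ay":0,"az":0},{"fingers":1,"tx":0,"ty":-0.004,"tz":0.0005,"ax":0,"ay":0,"az":0},{"fingers":1,"tx":0,"ty":-0.0055,"tz":0.0006,"ax":0,"ay":0,"az":0}])

```text
time_s: 14.17
tcp_pos: [0.5651, -0.1298, 0.117]
ee_rot: [[-0.002, 0.938, 0.347], [0.001, 0.347, -0.938], [-1.0, -0.001, -0.001]]
wrist_force: [-1.5, 0.7, -2.2]
gripper_width: 0.245
```

```bash
python3 -c "
from h import *
ease(.02,4)"
```

```text
t 14.17 tcp [ 0.5651 -0.1298  0.117 ] F [-1.5  0.7 -2.2] w 0.245
drum 0.122 r 0.0605 Ft(ccw) -1.0 Fr -1.3
ty -0.0016 tz 0.0001
ty -0.0032 tz 0.0001
ty -0.0048 tz 0.0001
ty -0.0064 tz 0.0001
```

The drum stopped near 0.12 rad and the load faded from 7 N to 1 N, so this is the down-stop. A further 1 mm of command should confirm it.

Call:
play_rows(commands=[{"fingers":1,"tx":0,"ty":-0.0007,"tz":0,"ax":0,"ay":0,"az":0},{"fingers":1,"tx":0,"ty":-0.0013,"tz":0,"ax":0,"ay":0,"az":0},{"fingers":1,"tx":0,"ty":-0.0013,"tz":0,"ax":0,"ay":0,"az":0}])

```text
time_s: 14.42
tcp_pos: [0.5651, -0.1298, 0.117]
ee_rot: [[-0.001, 0.938, 0.348], [0.001, 0.348, -0.938], [-1.0, -0.0, -0.001]]
wrist_force: [-0.2, 1.7, -4.6]
gripper_width: 0.244
```

```bash
python3 -c "
from h import *
st()"
```

```text
t 14.42 tcp [ 0.5651 -0.1298  0.117 ] F [-0.2  1.7 -4.6] w 0.244
drum 0.121 r 0.0605 Ft(ccw) 0.6 Fr -1.6
```

The position held and the load is gone, so the stop carries everything. Release and rise.

Call:
play_rows(commands=[{"fingers":0.2,"tx":0,"ty":0,"tz":0,"ax":0,"ay":0,"az":0},{"fingers":-0.1,"tx":0,"ty":0,"tz":0,"ax":0,"ay":0,"az":0},{"fingers":-0.2,"tx":0,"ty":0,"tz":0,"ax":0,"ay":0,"az":0},{"fingers":-0.2,"tx":0,"ty":0,"tz":0,"ax":0,"ay":0,"az":0},{"fingers":-0.2,"tx":0,"ty":0,"tz":0,"ax":0,"ay":0,"az":0}])

```text
time_s: 14.83
tcp_pos: [0.5657, -0.1305, 0.1184]
ee_rot: [[0.001, 0.938, 0.348], [-0.0, 0.348, -0.938], [-1.0, 0.001, 0.001]]
wrist_force: [-0.0, -0.5, -0.1]
gripper_width: 0.531
```

Call:
play_rows(commands=[{"fingers":-0.2,"tx":-0.03,"ty":0,"tz":0,"ax":0,"ay":0,"az":0},{"fingers":-0.2,"tx":-0.07,"ty":0,"tz":0,"ax":0,"ay":0,"az":0},{"fingers":-0.2,"tx":-0.12,"ty":0,"tz":0,"ax":0,"ay":0,"az":0},{"fingers":-0.2,"tx":-0.16,"ty":0,"tz":0,"ax":0,"ay":0,"az":0},{"fingers":-0.2,"tx":-0.2,"ty":0,"tz":0,"ax":0,"ay":0,"az":0}])

```text
time_s: 15.25
tcp_pos: [0.5652, -0.1306, 0.2702]
ee_rot: [[0.002, 0.938, 0.348], [-0.0, 0.348, -0.938], [-1.0, 0.002, 0.001]]
wrist_force: [0.1, -0.0, 0.0]
gripper_width: 0.597
```

Call:
play_rows(commands=[{"fingers":-0.2,"tx":0,"ty":0,"tz":0.2,"ax":0,"ay":0,"az":0},{"fingers":-0.2,"tx":0,"ty":0,"tz":0.2,"ax":0,"ay":0,"az":0},{"fingers":-0.2,"tx":0,"ty":0,"tz":0.2,"ax":0,"ay":0,"az":0},{"fingers":-0.2,"tx":0,"ty":0,"tz":0.2,"ax":0,"ay":0,"az":0},{"fingers":-0.2,"tx":0,"ty":0,"tz":0.2,"ax":0,"ay":0,"az":0}])

```text
time_s: 15.67
tcp_pos: [0.618, -0.2755, 0.2665]
ee_rot: [[-0.001, 0.939, 0.343], [-0.001, 0.343, -0.939], [-1.0, -0.001, 0.001]]
wrist_force: [0.6, 1.0, 0.3]
gripper_width: 0.602
```

Run:
```python
from h import *
from station import viewer
import cv2
st()
o=[]
for n in ('top','side'):
    p=viewer.capture(n); im=p['image'][130:330,220:480,::-1] if n=='top' else p['image'][90:290,220:480,::-1]
    o.append(cv2.resize(cv2.convertScaleAbs(im,alpha=1.6,beta=10),None,fx=1.5,fy=1.5) )
    o[-1]=cv2.resize(o[-1],(400,308))
c=load('top')
print('top expected knob',((proj(c,[*knob(*PAR,.12),.1335])-[220,130])*400/260).round())
cv2.imwrite('pics/end.png',np.vstack([o[0][:290],o[1][:290]]))
```

```text
t 15.67 tcp [ 0.618  -0.2755  0.2665] F [0.6 1.  0.3] w 0.602
drum 0.036 r 0.2152 Ft(ccw) 0.9 Fr -0.7
top expected knob [179. 149.]
```

View pics/end.png

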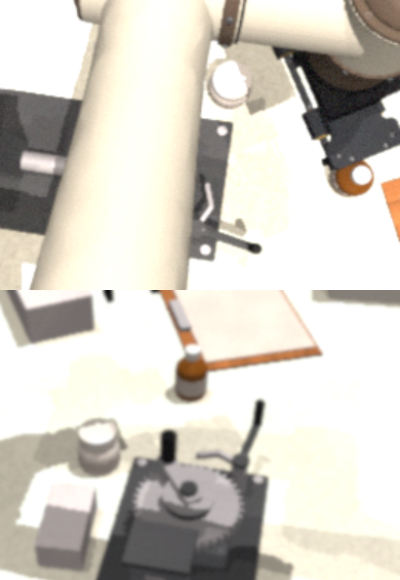

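The side half shows the crank down with the knob at (168,445), the lever off with the peg at (260,412), the pawl clear of the wheel, and the bottle, jar and box standing. The gripper is free. Handing in.

Run:
```python
from h import *
from station import job
c=load('side')
print('expected side px knob@.12',((proj(c,[*knob(*PAR,.12),.1165])-[220,90])*400/260+[0,290]).round())
print(job.finish_job())
```

```text
expected side px knob@.12 [168. 443.]
the job is handed in; nothing more can be done
None
```

The tray is down on its down-stop and the job is handed in after about 16 s of robot time; the interface gave no verdict.

- **Lever:** I pushed it over with shut fingers until the TCP stopped moving while the force rose to about 9 N. The peg then stood where 0.7 rad predicts, and the toe was still at the wheel.
- **Pawl:** I wound the crank up about 0.09 rad, with about 12 N of load on the knob. The top view then showed the toe clear of the wheel.
- **Lowering:** I eased the crank back at no more than about 0.7 rad/s. At a drum angle of about 0.12 rad the load faded from 7 N to about 0. A further 1 mm of command did not move the crank, so I let go.

**Last checks:**
- After release, the side view showed the knob at (168,445) against (168,443) predicted for 0.12 rad, so the drum has not run back.
- The lever was off, the pawl clear, and the bottle, jar and box looked upright and in place. I judged the bystanders by eye and did not measure them again.
- The gripper was clear of everything.
- In the final top view the arm hid the wheel, so the drum position rests on the side view alone.

No check failed or disagreed. During the lever push the sideways force briefly rose to 7 N, and shifting the fingers 3 mm relieved it.

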